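Clamp a medicine bottle in the bench shaker

TASK

Get the amber medicine bottle ready for shaking: push the shaker's loaded tray fully home under the clamp, then take the crank by its revolving grip and wind it clockwise until the pad holds the bottle snugly. Go by feel: tighten clearly past the first touch so that the bottle cannot work loose, but do not overtighten it. Leave the things standing around the shaker alone.

Things in the scene. Friction and masses are not known exactly. Their poses are not given: they have to be found in the camera images.
- shaker: white bench bottle shaker, fixed: housing 200 (x) x 220 (y) mm, 50 mm high; two columns 16 mm thick at y = +-85 mm; top beam 40 x 204 mm, its top 258 mm up, with the crank on it. Origin on the counter under the crank axis, z up; the tray slides out along -x, home along +x. A crosshead with a round rubber pad hangs under the beam.
- crank_axis (a point): point on the crank's vertical axis, 290 mm above the counter. Turning clockwise seen from above lowers the pad straight down 16 mm a turn; it starts some 24 to 38 mm above the cap (1.5 to 2.4 turns away; its height is not measured). The pad's screw, 14 mm thick, stands up along this axis through the crank hub, to 318 mm at most.
- tray: aluminium sliding tray, 88 mm wide, 8 mm thick, top face 64 mm above the counter, drawn out 45 mm at the start; it meets a solid stop when home. Sliding it takes about 3 N; it stays where it is left. Origin on its underside, below the nest centre; axes as the shaker's.
- nest (a point): centre of the blue ring (12 mm high) on the tray's top face in which the bottle stands; when the tray is home this lies on the crank axis, at x = 0, y = 0 of the shaker.
- tray_knob (a point): top centre of the black upright knob at the tray's front end: 22 mm diameter, 36 mm high, rising from the tray's top face, 118 mm to -x of the nest centre.
- crank: steel crank turning level on the beam; origin on its axis, 260 mm up, x axis towards the grip. It keeps its height and stays where it is left, loaded too. Turning freely takes about 5 N along the path at the grip (constant friction). After the pad touches, 1 N more means about 20 N on the bottle, and each further 0.1 rad adds about 0.3 N. Snug: 2 to 4 N above free turning; 5 N is overtight.
- grip: the crank's black revolving grip; origin at the centre of its lower end, which is 275 mm above the counter; z up along its pin. When the hand pauses, the friction share mostly drops out of what is felt here and the clamp's share stays: about 0 N when free, 2 to 4 N when snug. A hold that is off centre adds a pull that repeats every turn.
- grip_mid (a point): middle of the crank's black upright grip, which spins freely on its pin: 24 mm diameter, 46 mm long, from 23 mm below to 23 mm above this point; it stands 298 mm above the counter, 50 mm from the crank axis, with 30 mm free all round it.
- bottle: amber medicine bottle with white cap, 55 mm diameter, 95 mm tall, 0.18 to 0.35 kg, standing loose in the tray's ring; origin at the centre of its underside.
- basket: blue plastic basket 130 x 200 x 50 mm with vials beside the shaker; origin at the centre of its underside. Leave it alone.
- jar: white tablet jar, 48 mm diameter, 62 mm tall, on the counter beside the tray; origin at the centre of its underside. Leave it alone.
- infusion: clear infusion bottle with blue cap, 72 mm diameter, 155 mm tall, beside the shaker; origin at the centre of its underside. Leave it alone.

How it is judged (in metres and radians):
On the way, in this order (a step that is already met when the one before it is completed fails the run):
1. the tray is home (within 3 mm of its stop) with the bottle standing in its ring (x of nest in the frame of shaker above -0.003 m and horizontal distance between bottle and nest below 0.006 m and angle between bottle's own z axis and vertical below 0.1 rad), for 0.2 s.
2. the clamp presses the bottle on the tray with more than 30 N, wound by the grip (fingers on it) (contact force between bottle and tray above 30 N and x of nest in the frame of shaker above -0.003 m and contact force between the fingers and grip above 1 N), for 0.2 s.
At the end, for the whole second after the job is handed in: The tray is within 3 mm of its stop, the bottle stands upright in the ring (within 6 mm of its centre, 0.1 rad), the clamp presses it on the tray with 30 to 90 N, the crank is at rest (all of step 1 and contact force between bottle and tray between 30 and 90 N and angular speed of crank below 0.05 rad/s); the robot touches nothing.
It fails at once if the bottle is overtightened: pressed on the tray with more than 110 N (contact force between bottle and tray above 110 N).
It fails at once if the bottle is tipped by more than 0.25 rad (angle between bottle's own z axis and vertical above 0.25 rad).
It fails at once if the basket, jar or infusion bottle is shifted by more than 15 mm or tipped (distance of any of basket, jar, infusion from where it was at the start of the episode above 0.015 m or angle between any of basket, jar, infusion's own z axis and vertical above 0.2 rad).
It also fails if it takes over 72 s, if anything falls off the work surface, if the arm or the gripper's body presses on something with over 40 N, if the wrist force passes 120 N, or if a joint passes its speed limit or range.

ROBOT

A 6-joint arm with a two-finger parallel gripper is mounted at the origin on the work surface. World frame = base frame: x ahead of the robot, y to its left, z up, the work surface at z = 0. Lengths are in m, angles in degrees, forces in N, time in s.
With the tool pointing down it reaches from about 0.4 to 0.825 m from the base axis. Payload 7 kg.
Tool frame: the origin (TCP) lies midway between the tips of the shut fingers; the grasp point (between the pads) lies 19 mm behind it (r.grip_point_offset is the z of the grasp point in the tool frame, in m); z points along the fingers, y is the line along which they close (so a half turn about z gives the same grasp; the last joint's range is limited). The gripper opens to 88 mm and grips with 3 to 60 N. Pads are 19 mm wide; open, the fingers measure 130 mm over their backs; the gripper's body (78 mm by 193 mm) begins 47 mm behind the grasp point.
Start: joints at [-49.211, 20.546, 0.682, 0, -70.136, -16.507], TCP at [0.278, -0.615, 0.227] pointing down, gripper open.
Joint ranges: [-176.03, 176.03], [-82.01, 121.73], [-58.28, 71.71], [-173.87, 95.51], [-174.79, -0.11], [-173.66, 173.66]. Speed limits (degrees/s): [136.94, 136.94, 172.46, 180, 180, 180].

INTERFACE

Orientations are given as [roll, pitch, yaw] about the fixed x, y, z axes, in that order (R = Rz(yaw) Ry(pitch) Rx(roll)).
In Python, from plant import r, viewer, recognise, outline_of, pinpoint gives the robot as it stands.
- The arm moves only by the tool move_arm, never from a script. Its argument "targets" is a list of rows, each a list of 2 entries, a list of its own where there are three numbers: the shift along the tool's x, y, z in cm, then the turn, a rotation vector about the tool's x, y, z in rad. A call has 1 to 5 rows; each row is the pose to reach, as a shift and turn from the pose commanded when the call began, along the tool's axes at that moment; what a row does not reach only later rows make up. A row lasts 1/8 s, in which the tool goes at most 62.5 mm and 10.7 degrees, less where a joint would pass 70% of its speed; a pose out of reach is approached as far as the arm can. A call with a gripper value outside its range is refused whole. "jaw" is the finger opening in cm, from 0 to 8.76, set as the call begins (left out, the last holds). The fingers move at their own pace and stop on an object; "squeeze" is the grip in N (left out, the last holds). Time passes only in rows, so rows that repeat a pose let the fingers close. It gives the time, the measured TCP pose, the force, the opening and the grip force at its end, in the units of the state.
- r.get_state(): the state, without advancing time (a new reading comes with each control period).
- viewer.capture(name): name is "side" or "top"; returns a dict with "image" (400x640x3 uint8, blue, green, red), "intrinsics" (3x3 intrinsics, pixels), "camera_from_world" (4x4, takes a point from world to camera coordinates). Camera axes: x right, y up, looking along -z (the intrinsics and any distortion apply to the point x, -y, -z); pixel columns grow to the right and rows downward; lengths in m; the calibration is good to about 2 mm. A picture is of the moment at which its call begins. There is no depth.
- r.close_job(): hands the job in; it is judged then, once.
Trained networks look in the newest picture that a camera, given by its name, has taken for a name from the list of things; names that differ only in an ending like _2 or _b are one class to them, and where a whole thing is asked for, a point or a joint stands for the part that bears it (a point fixed in the world has none). Each returns a list of dicts, best first, with "score" (0 to 1); they miss things now and then, are a little off and sometimes report something else, mostly with a low value. They report only what shows in the picture. A call takes as long as a camera call.
- recognise(label, camera): "box" ([left, top, right, bottom] in pixels, round what is visible of it).
- outline_of(label, camera): "mask" (400x640 bool, what is visible of it) and "box" ([left, top, right, bottom] in pixels, round what is visible of it).
- pinpoint(label, camera): "location" ([row, column] in pixels: a listed point, or the origin of a listed thing).
The state is a dict: "time_s": time; "joints": joint angles; "qd": joint speeds; "joint_torque": joint torques, N m; "tcp_pos": TCP position; "eef_rot": TCP orientation; "contact_force": force on the tool from outside, world axes, zero at the start; "moment": the same for the moment, N m; "gripper_width": finger opening in m; "gripper_force": force on a finger pad.
Only numpy, scipy, OpenCV 4.12 (cv2) and the standard library are available. Lean on these libraries where they do the work, as an engineer would, in place of code of your own. Each camera call takes 0.05 s, during which the arm holds its last target. There are 200 camera calls.

## Working session

There is one attempt and no reset: what is moved stays moved. The work goes in short steps, Python scripts to look and compute and a tool call to move; the robot and the scene stay as the last step left them, time stands still between calls to the robot, and variables do not carry over. Pictures are saved under pics/ and viewed, at most 10 in all, crops included, and the job is handed in when it is done.

Besides the shell and the picture viewer there is one more tool, called after "Request:" as name([rows], argument=value, ...), one row to a line, values as JSON. move_arm: Moves the arm, as the interface text tells. Its arguments: {"type":"object","properties":{"targets":{"type":"array","items":{"type":"array"}},"jaw":{"type":"number"},"squeeze":{"type":"number"}},"required":["targets"]}

```bash
ls; mkdir -p pics
cat > h.py <<'E'
import numpy as np, cv2
from plant import r, viewer, recognise, outline_of, pinpoint
from scipy.spatial.transform import Rotation as R
def cap(n):
    c=viewer.capture(n); return c
def ray(c,row,col):
    K=np.array(c["intrinsics"]); T=np.array(c["camera_from_world"])
    d=np.linalg.inv(K)@[col,row,1]; d=np.array([d[0],-d[1],-d[2]])
    Rm=T[:3,:3]; o=-Rm.T@T[:3,3]; d=Rm.T@d; return o,d/np.linalg.norm(d)
def atz(c,rc,z):
    o,d=ray(c,*rc); return o+d*(z-o[2])/d[2]
def tri(rays):
    A=sum(np.eye(3)-np.outer(d,d) for o,d in rays); b=sum((np.eye(3)-np.outer(d,d))@o for o,d in rays)
    p=np.linalg.solve(A,b); return p,[np.linalg.norm((np.eye(3)-np.outer(d,d))@(p-o)) for o,d in rays]
def tool():
    s=r.get_state(); return np.array(s["tcp_pos"]),s["eef_rot"]
E
python3 - <<'E'
from h import *
C={n:cap(n) for n in("side","top")}
for n in C: cv2.imwrite(f"pics/{n}0.png",C[n]["image"]); print(n,ray(C[n],200,320))
for l,z in [("shaker",0),("crank_axis",.29),("tray",.056),("nest",.064),("tray_knob",.1),("crank",.26),("grip",.275),("grip_mid",.298),("bottle",.064),("basket",0),("jar",0),("infusion",0)]:
    for n in C:
        for q in pinpoint(l,n)[:2]: print(l,n,round(q["score"],2),np.round(q["location"]),atz(C[n],q["location"],z).round(4))
s=r.get_state(); print(s)
E
```

```text
pics
side (array([0.2190884 , 0.6937961 , 0.58167483]), array([ 0.4548918 , -0.75422252, -0.47352069]))
top (array([0.42460795, 0.07762583, 0.91428806]), array([ 0.20098939, -0.02768397, -0.97920216]))
shaker side 0.41 [166. 305.] [ 0.9453 -0.415   0.    ]
shaker top 0.84 [209. 289.] [0.591  0.1294 0.    ]
crank_axis side 0.86 [164. 308.] [0.5839 0.128  0.29  ]
crank_axis side 0.7 [258. 312.] [0.4355 0.3525 0.29  ]
crank_axis top 0.73 [177. 283.] [0.5942 0.124  0.29  ]
tray side 0.89 [259. 314.] [0.6034 0.0817 0.056 ]
tray top 0.73 [201. 306.] [0.5991 0.087  0.056 ]
nest top 0.6 [196. 308.] [0.6089 0.0818 0.064 ]
tray_knob side 0.89 [217. 334.] [ 0.6153 -0.0225  0.1   ]
tray_knob side 0.58 [260. 313.] [0.5705 0.1369 0.1   ]
tray_knob top 0.72 [187. 358.] [ 0.6215 -0.0321  0.1   ]
crank side 0.55 [181. 303.] [0.5879 0.1376 0.26  ]
crank top 0.97 [181. 282.] [0.5951 0.1282 0.26  ]
grip side 0.57 [184. 315.] [0.5489 0.1622 0.275 ]
grip top 0.64 [203. 263.] [0.5527 0.1589 0.275 ]
grip top 0.6 [196. 306.] [0.5625 0.0833 0.275 ]
grip_mid side 0.64 [173. 318.] [0.5401 0.166  0.298 ]
grip_mi
[... 708 characters left out ...]
4 0.    ]
{'time_s': 1.3, 'joints': array([-4.92108111e+01,  2.05474428e+01,  6.82879693e-01, -9.47509513e-04,
       -7.01368205e+01, -1.65068475e+01]), 'qd': array([-0.01009005, -0.06926336, -0.10391594, -0.01632882, -0.10863826,
        0.03754597]), 'joint_torque': array([ 1.36280401e-04, -5.82382286e+01,  2.93297285e+01,  7.00285390e+00,
        1.23135335e-02, -3.84948009e-05]), 'tcp_pos': array([ 0.27756188, -0.61526863,  0.22655304]), 'eef_rot': array([ 1.79998420e+02,  4.61269886e-04, -1.55717981e+02]), 'contact_force': array([-0.45632265, -0.94347102, -0.11448606]), 'moment': array([-0.03793991,  0.00909538,  0.00215477]), 'gripper_force': 0.0, 'gripper_width': 0.08788547788734928}
```

```bash
python3 -c "
import cv2
a=cv2.imread('pics/side0.png');b=cv2.imread('pics/top0.png')
cv2.imwrite('pics/s1.png',cv2.resize(a[100:400,160:480],(640,600)));cv2.imwrite('pics/t1.png',cv2.resize(b[100:350,200:450],(600,600)))"
```

```text
(no output)
```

View pics/s1.png

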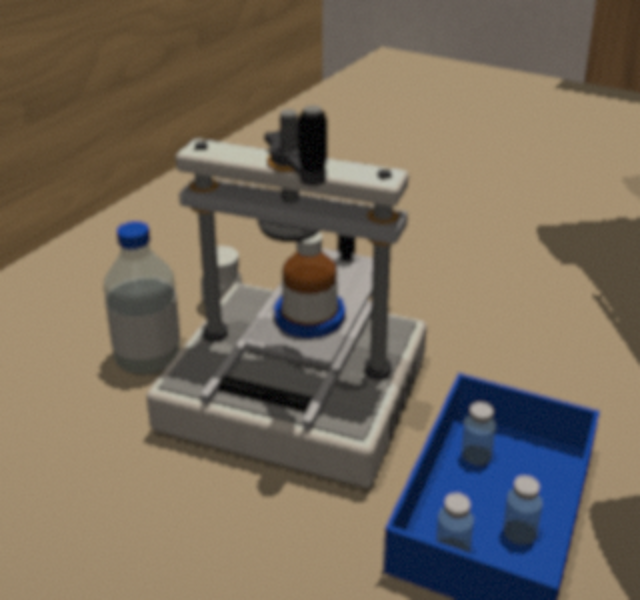

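View pics/t1.png

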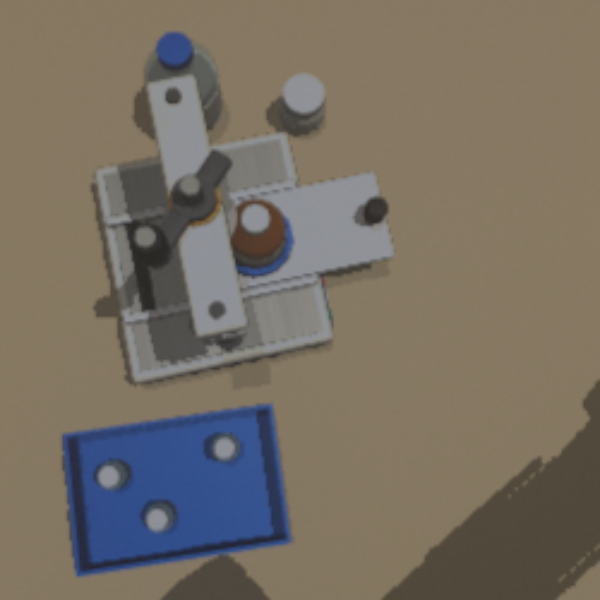

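The side crop shows the shaker with the bottle on the drawn-out tray. The grip is near full-image (317,170) and the knob near (333,222). The top crop shows the crank hub at about (279,178), the grip at (260,200) and the knob at (356,187), with the jar and infusion bottle clear on the far side.

Run:
```python
from h import *
C={n:cap(n) for n in("side","top")}
def T(a,b,l): 
    p,e=tri([ray(C["side"],*a),ray(C["top"],*b)]); print(l,p.round(4),np.round(e,4)); return p
b1=T((173,260),(140,272.1),"boltL"); b2=T((187.5,352),(229.2,290.4),"boltR")
d=b2-b1; print("beam yaw -> shaker x yaw",np.degrees(np.arctan2(d[1],d[0]))-90+180,"mid",(b1+b2)/2)
for l in("crank_axis","tray_knob","grip_mid","grip","crank","nest","bottle"):
    a=pinpoint(l,"side");b=pinpoint(l,"top")
    if a and b: T(a[0]["location"],b[0]["location"],l)
for l in ("grip","tray_knob"):
    for n in C:
        for m in outline_of(l,n)[:1]:
            ys,xs=np.nonzero(m["mask"]); print(l,n,m["score"],m["box"],ys.mean(),xs.mean())
```

```text
boltL [0.6747 0.1459 0.2583] [0. 0.]
boltR [0.5071 0.1128 0.2577] [0.0001 0.0001]
beam yaw -> shaker x yaw -78.83589187224163 mid [0.59088153 0.12938271 0.25800301]
crank_axis [0.5932 0.1297 0.286 ] [0.0035 0.0035]
tray_knob [ 0.6266 -0.0318  0.0934] [0.001 0.001]
grip_mid [0.5504 0.1563 0.2906] [0.0008 0.0008]
grip [0.549  0.1595 0.2696] [0.0029 0.0029]
crank [0.5889 0.1295 0.2556] [0.002 0.002]
nest [0.6094 0.0881 0.0672] [0.0053 0.0053]
bottle [0.5997 0.0843 0.062 ] [0.0029 0.0029]
grip side 0.68 [308.1, 156.6, 323.0, 185.2] 169.74436090225564 315.91478696741854
grip top 0.49 [254.9, 194.1, 271.0, 208.5] 203.01526717557252 262.7557251908397
tray_knob side 0.75 [283.4, 218.3, 347.8, 284.3] 256.0178784266985 319.6430274135876
tray_knob top 0.94 [299.5, 174.5, 366.7, 220.8] 195.4731182795699 335.3778801843318
```

Request:
move_arm([
  [[-5.5,3.5,0.8],[0,0,-0.18]],
  [[-11,6.9,1.6],[0,0,-0.36]],
  [[-16.5,10.4,2.4],[0,0,-0.54]],
  [[-22,13.8,3.2],[0,0,-0.72]],
  [[-27,17.0,4.0],[0,0,-0.9]],
], jaw=0, squeeze=30)

```text
time_s: 2.92
tcp_pos: [0.4499, -0.3551, 0.1879]
eef_rot: [-179.9, -0.0, -103.8]
contact_force: [1.6, -1.4, 0.3]
gripper_width: 0.043
gripper_force: 0.0
```

```bash
cat >> h.py <<'E'
AX=np.array([.591,.1295]); XS=np.array([-.194,.981]); YS=np.array([-.981,-.194])
def rel(x,y,z,yaw=None):
    "shift in tool axes (cm) and turn to a world target"
    s=r.get_state(); Rm=R.from_euler('xyz',s["eef_rot"],degrees=True)
    d=Rm.inv().apply(np.array([x,y,z])-s["tcp_pos"])*100
    t=(Rm.inv()*R.from_euler('xyz',[180,0,yaw],degrees=True)).as_rotvec() if yaw is not None else 0
    print("t",s["time_s"],"pos",np.round(s["tcp_pos"],4),"rot",np.round(s["eef_rot"],2),"F",np.round(s["contact_force"],1),"shift",d.round(2),"turn",np.round(t,3),"w",round(s["gripper_width"],4),s["gripper_force"])
E
python3 -c "
from h import *
rel(.632,-.08,.15,-78.8)"
```

```text
t 2.925 pos [ 0.4499 -0.3551  0.1879] rot [-1.7995e+02 -1.0000e-02 -1.0381e+02] F [ 1.6 -1.4  0.3] shift [-31.07 -11.12   3.79] turn [-0.001 -0.    -0.437] w 0.043 0.0
```

Request:
move_arm([
  [[-6.1,-2.1,0.8],[0,0,-0.11]],
  [[-12.2,-4.2,1.6],[0,0,-0.22]],
  [[-18.3,-6.4,2.4],[0,0,-0.33]],
  [[-24.4,-8.5,3.2],[0,0,-0.442]],
  [[-30.4,-10.7,3.7],[0,0,-0.442]],
])

```text
time_s: 3.55
tcp_pos: [0.6212, -0.0961, 0.1518]
eef_rot: [-180.0, -0.0, -78.7]
contact_force: [1.3, -1.5, 0.2]
gripper_width: 0.001
gripper_force: 0.0
```

Request:
move_arm([
  [[0,0,1.5],[0,0,0]],
  [[0,0,4.0],[0,0,0]],
  [[0,0,6.5],[0,0,0]],
  [[0,0,7.4],[0,0,0]],
  [[0,0,7.4],[0,0,0]],
])

```text
time_s: 4.18
tcp_pos: [0.6199, -0.0985, 0.0775]
eef_rot: [179.9, -0.0, -78.8]
contact_force: [0.1, 0.1, 1.3]
gripper_width: 0.0004
gripper_force: 0.0
```

```bash
python3 -c "
from h import *
c=cap('top');cap('side');cv2.imwrite('pics/t2.png',cv2.resize(c['image'][100:350,200:450],(600,600)))
k=pinpoint('tray_knob','top');print([(q['score'],atz(c,q['location'],.1).round(4)) for q in k])
rel(.632,-.08,.076,-78.8)"
```

```text
[(0.65, array([ 0.6204, -0.0396,  0.1   ])), (0.3, array([0.5894, 0.1792, 0.1   ]))]
t 4.325 pos [ 0.6209 -0.0982  0.0789] rot [-1.799e+02 -2.000e-02 -7.883e+01] F [0.1 0.8 0.8] shift [-1.57 -1.44  0.3 ] turn [-0.002 -0.    -0.001] w 0.0004 0.0
```

View pics/t2.png

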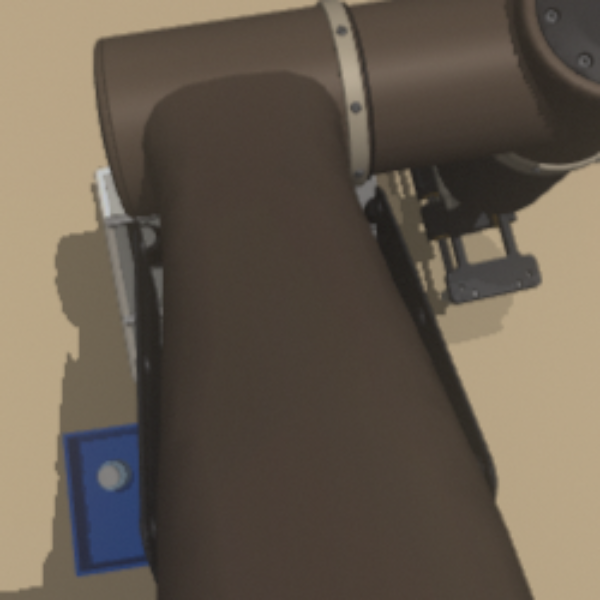

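The arm hides the shaker from the top camera: knob near (378,207), with the gripper off its -x side. I'll check the forearm height above the crank from the side.

```bash
python3 -c "
from h import *
c=cap('side');cv2.imwrite('pics/s2.png',c['image'])"
```

```text
(no output)
```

View pics/s2.png

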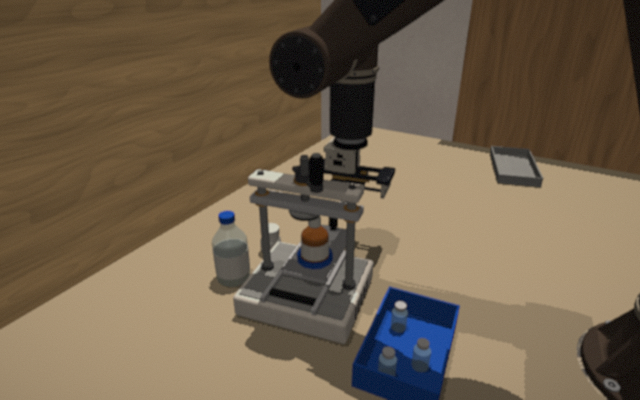

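Request:
move_arm([
  [[0,-1.5,0.2],[0,0,0]],
  [[-1.5,-1.5,0.2],[0,0,0]],
  [[-3.0,-1.5,0.2],[0,0,0]],
  [[-4.0,-1.5,0.2],[0,0,0]],
  [[-4.5,-1.5,0.2],[0,0,0]],
])

```text
time_s: 5.0
tcp_pos: [0.6261, -0.0501, 0.076]
eef_rot: [-180.0, -0.0, -78.8]
contact_force: [-0.0, -3.4, -0.9]
gripper_width: 0.0006
gripper_force: 1.2
```

Request:
move_arm([
  [[-0.5,0,0],[0,0,0]],
  [[-1.0,0,0],[0,0,0]],
  [[-1.5,0,0],[0,0,0]],
  [[-2.0,0,0],[0,0,0]],
  [[-2.5,0,0],[0,0,0]],
])

```text
time_s: 5.62
tcp_pos: [0.6213, -0.0263, 0.0758]
eef_rot: [-180.0, -0.0, -78.8]
contact_force: [0.3, -2.8, 1.1]
gripper_width: 0.0003
gripper_force: 1.4
```

```bash
python3 -c "
from h import *
p=AX-.1385*XS
rel(p[0],p[1],.076,-78.8)"
```

```text
t 5.625 pos [ 0.6213 -0.0263  0.0758] rot [-180.     -0.    -78.83] F [ 0.3 -2.8  1.1] shift [-2.02 -0.04 -0.02] turn [-0.    -0.    -0.001] w 0.0003 1.3607238855001924
```

Contact, about 3 N of sliding force. I'll keep pushing gently to the stop.

Request:
move_arm([
  [[-0.4,0,0],[0,0,0]],
  [[-0.8,0,0],[0,0,0]],
  [[-1.2,0,0],[0,0,0]],
  [[-1.5,0,0],[0,0,0]],
  [[-1.7,0,0],[0,0,0]],
])

```text
time_s: 6.25
tcp_pos: [0.6181, -0.0096, 0.0758]
eef_rot: [-180.0, -0.0, -78.8]
contact_force: [-0.6, -2.4, 1.7]
gripper_width: 0.0002
gripper_force: 1.3
```

Request:
move_arm([
  [[-0.1,0,0],[0,0,0]],
  [[-0.2,0,0],[0,0,0]],
  [[-0.3,0,0],[0,0,0]],
  [[-0.4,0,0],[0,0,0]],
  [[-0.4,0,0],[0,0,0]],
])

```text
time_s: 6.88
tcp_pos: [0.6175, -0.007, 0.0759]
eef_rot: [180.0, -0.1, -78.8]
contact_force: [1.8, -8.8, 1.2]
gripper_width: 0.0006
gripper_force: 4.2
```

Request:
move_arm([
  [[-0.1,0,0],[0,0,0]],
  [[-0.2,0,0],[0,0,0]],
  [[-0.2,0,0],[0,0,0]],
  [[-0.2,0,0],[0,0,0]],
])

```text
time_s: 7.38
tcp_pos: [0.6173, -0.0067, 0.076]
eef_rot: [180.0, -0.2, -78.9]
contact_force: [5.0, -17.0, -0.4]
gripper_width: 0.0007
gripper_force: 8.3
```

Solid stop reached; backing off and rising.

Request:
move_arm([
  [[2.0,0,0],[0,0,0]],
  [[4.0,0,0],[0,0,0]],
  [[4.0,0,-5],[0,0,0]],
  [[4.0,0,-11],[0,0,0]],
  [[4.0,0,-17],[0,0,0]],
], jaw=4.4)

```text
time_s: 8.0
tcp_pos: [0.6245, -0.0438, 0.2473]
eef_rot: [180.0, 0.0, -78.9]
contact_force: [1.6, 0.2, -0.7]
gripper_width: 0.042
gripper_force: 0.0
```

Request:
move_arm([
  [[0,0,-5],[0,0,0]],
  [[0,0,-11],[0,0,0]],
  [[0,0,-12],[0,0,0]],
])

```text
time_s: 8.38
tcp_pos: [0.6262, -0.0438, 0.371]
eef_rot: [-179.5, -0.0, -78.8]
contact_force: [0.5, -0.6, -1.0]
gripper_width: 0.0437
gripper_force: 0.0
```

Run:
```python
from h import *
c=cap('side');cap('top')
for n in("side","top"):
  for l,z in(("grip_mid",.298),("nest",.064),("bottle",.064),("tray_knob",.1),("crank_axis",.29)):
    for q in pinpoint(l,n)[:1]: print(l,n,round(q['score'],2),np.round(q['location']),atz(c if n=='side' else viewer.capture('top'),q['location'],z).round(4))
rel(.5505,.157,.36,-78.8)
cv2.imwrite('pics/s3.png',c['image'])
```

```text
grip_mid side 0.55 [171. 316.] [0.5483 0.1611 0.298 ]
nest side 0.84 [270. 304.] [0.5962 0.1298 0.064 ]
bottle side 0.56 [273. 308.] [0.5835 0.1349 0.064 ]
tray_knob side 0.79 [224. 327.] [0.6127 0.0124 0.1   ]
crank_axis side 0.64 [165. 307.] [0.5807 0.1349 0.29  ]
tray_knob top 0.86 [195. 341.] [0.6032 0.0078 0.1   ]
t 9.025 pos [ 0.6247 -0.0431  0.3654] rot [179.97   0.   -78.82] F [ 0.   0.6 -0.2] shift [-21.06   3.4    0.55] turn [ 0.  0. -0.] w 0.0442 0.0
```

View pics/s3.png

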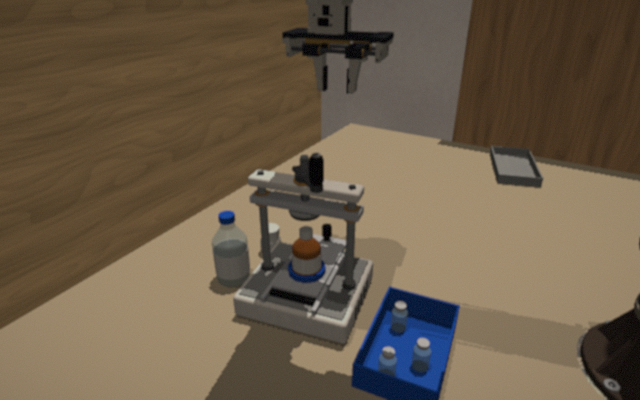

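The tray is home and the bottle stands at about (306,255) right under the pad at (304,213). The grip is at about (316,172), unchanged. Moving above it.

Request:
move_arm([
  [[-5.5,1,0],[0,0,0]],
  [[-11,2,0],[0,0,0]],
  [[-16.5,3.0,0],[0,0,0]],
  [[-21.1,3.4,0],[0,0,0]],
  [[-21.1,3.4,0],[0,0,0]],
])

```text
time_s: 9.65
tcp_pos: [0.5495, 0.16, 0.3659]
eef_rot: [-180.0, 0.0, -78.6]
contact_force: [-0.7, -0.2, 0.4]
gripper_width: 0.0441
gripper_force: 0.0
```

Run:
```python
from h import *
rel(.550,.1575,.286,-78.8)
c=cap('side');print([(q['score'],np.round(q['location'],1),atz(c,q['location'],.298)) for q in pinpoint('grip_mid','side')])
cv2.imwrite('pics/s4.png',cv2.resize(c['image'][50:250,220:420],(600,600)))
```

```text
t 9.65 pos [0.5495 0.16   0.3659] rot [-1.7998e+02  3.0000e-02 -7.8600e+01] F [-0.7 -0.2  0.4] shift [0.26 0.01 7.99] turn [-0.     0.001  0.003] w 0.0441 0.0
[(0.88, array([172., 318.]), array([0.542218  , 0.16377728, 0.298     ]))]
```

View pics/s4.png

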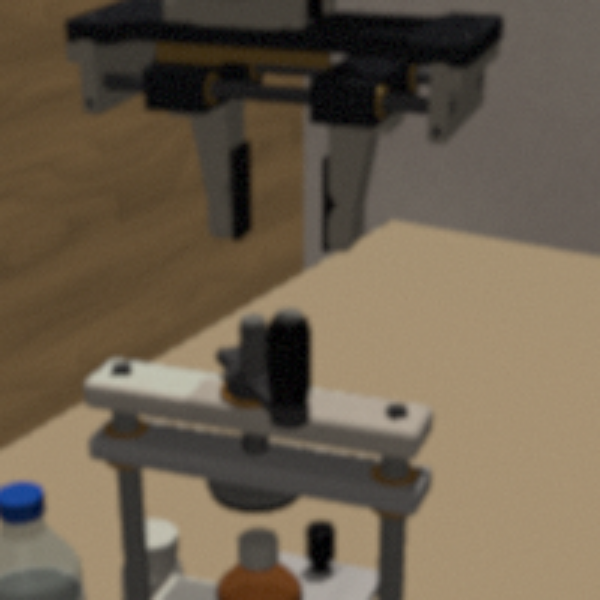

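The open fingers hang centred at crop (285,190), just above the grip at crop (290,365). Descending.

Request:
move_arm([
  [[0,0,1],[0,0,0]],
  [[0,0,3],[0,0,0]],
  [[0,0,3.3],[0,0,0]],
  [[0,0,3.3],[0,0,0]],
])

```text
time_s: 10.25
tcp_pos: [0.5507, 0.1565, 0.3327]
eef_rot: [180.0, -0.0, -78.9]
contact_force: [-0.1, -0.3, 0.3]
gripper_width: 0.044
gripper_force: 0.0
```

Run:
```python
from h import *
rel(.550,.1575,.286,-78.8)
```

```text
t 10.25 pos [0.5507 0.1565 0.3327] rot [ 1.7998e+02 -3.0000e-02 -7.8880e+01] F [-0.1 -0.3  0.3] shift [-0.11  0.05  4.67] turn [ 0.    -0.    -0.001] w 0.044 0.0
```

Request:
move_arm([
  [[-0.05,0,1],[0,0,0]],
  [[-0.05,0,2.5],[0,0,0]],
  [[-0.05,0,4.0],[0,0,0]],
  [[-0.05,0,4.7],[0,0,0]],
  [[-0.05,0,4.7],[0,0,0]],
])

```text
time_s: 10.88
tcp_pos: [0.5501, 0.1577, 0.285]
eef_rot: [179.9, -0.0, -78.8]
contact_force: [0.4, 0.7, 0.2]
gripper_width: 0.0438
gripper_force: 0.0
```

Request:
move_arm([
  [[0,0,0],[0,0,0]],
  [[0,0,0],[0,0,0]],
  [[0,0,0],[0,0,0]],
  [[0,0,0],[0,0,0]],
], jaw=0.5, squeeze=15)

```text
time_s: 11.38
tcp_pos: [0.5502, 0.1578, 0.2862]
eef_rot: [-180.0, 0.0, -78.8]
contact_force: [-4.4, -0.1, 3.7]
gripper_width: 0.0234
gripper_force: 15.0
```

```bash
cat >> h.py <<'E'
def crank():
    s=r.get_state(); p=np.array(s["tcp_pos"])[:2]-AX; f=np.array(s["contact_force"])[:2]
    a=np.arctan2(p@YS,p@XS); u=p/np.linalg.norm(p); t=np.array([u[1],-u[0]])
    print("t %.2f ang %.3f rad  R %.4f  xs %.4f ys %.4f  Ftan(resist cw) %.2f Frad %.2f Fz %.1f w %.4f gf %.1f"%(s["time_s"],a,np.linalg.norm(p),p@XS,p@YS,-f@t,f@u,s["contact_force"][2],s["gripper_width"],s["gripper_force"]))
E
python3 - <<'E'
from h import *
crank(); rel(.550,.1575,.286,-78.8)
E
```

```text
t 11.38 ang 0.770 rad  R 0.0497  xs 0.0357 ys 0.0346  Ftan(resist cw) 2.56 Frad 3.53 Fz 3.7 w 0.0234 gf 15.0
t 11.375 pos [0.5502 0.1578 0.2862] rot [-1.7999e+02  1.0000e-02 -7.8820e+01] F [-4.4 -0.1  3.7] shift [0.02 0.02 0.02] turn [-0.  0. -0.] w 0.0234 15.000865003676154
```

Request:
move_arm([
  [[-0.82,-1.06,0],[0,0,0]],
  [[-1.33,-2.47,0],[0,0,0]],
  [[-1.41,-3.96,0],[0,0,0]],
  [[-1.04,-5.41,0],[0,0,0]],
  [[-0.25,-6.68,0],[0,0,0]],
])

```text
time_s: 12.0
tcp_pos: [0.6153, 0.1734, 0.2861]
eef_rot: [180.0, 0.0, -78.8]
contact_force: [-6.7, -1.2, 6.5]
gripper_width: 0.0236
gripper_force: 15.0
```

```bash
cat >> h.py <<'E'
def plan(th0,ths,c0,Rr=50.,c=(0,0)):
    "c0: commanded now in shaker mm; returns tool rows"
    for t in ths:
        q=np.array([c[0]+Rr*np.cos(t),c[1]+Rr*np.sin(t)]); print(round(t,2),[round(-(q[0]-c0[0])/10,2),round((q[1]-c0[1])/10,2),0])
    print("end",q.round(1))
E
python3 - <<'E'
from h import *
crank()
c=np.array([38.2,-32.2])
for k in range(5):
    a=-.7-1.5*k; plan(a,[a-.3*i for i in range(1,6)],c); c=np.array([50*np.cos(a-1.5),50*np.sin(a-1.5)])
E
```

```text
t 12.00 ang -0.700 rad  R 0.0502  xs 0.0384 ys -0.0323  Ftan(resist cw) 5.25 Frad -4.30 Fz 6.5 w 0.0236 gf 15.0
-1.0 [np.float64(1.12), np.float64(-0.99), 0]
-1.3 [np.float64(2.48), np.float64(-1.6), 0]
-1.6 [np.float64(3.97), np.float64(-1.78), 0]
-1.9 [np.float64(5.44), np.float64(-1.51), 0]
-2.2 [np.float64(6.76), np.float64(-0.82), 0]
end [-29.4 -40.4]
-2.5 [np.float64(1.06), np.float64(1.05), 0]
-2.8 [np.float64(1.77), np.float64(2.37), 0]
-3.1 [np.float64(2.05), np.float64(3.83), 0]
-3.4 [np.float64(1.89), np.float64(5.32), 0]
-3.7 [np.float64(1.3), np.float64(6.69), 0]
end [-42.4  26.5]
-4.0 [np.float64(-0.97), np.float64(1.13), 0]
-4.3 [np.float64(-2.24), np.float64(1.93), 0]
-4.6 [np.float64(-3.68), np.float64(2.32), 0]
-4.9 [np.float64(-5.17), np.float64(2.26), 0]
-5.2 [np.float64(-6.58), np.float64(1.77), 0]
end [23.4 44.2]
-5.5 [np.float64(-1.2), np.float64(-0.89), 0]
-5.8 [np.float64(-2.09), np.float64(-2.09), 0]
-6.1 [np.float64(-2.57), np.float64(-3.51), 0]
-6.4 [np.float64(-2.62), np.float64(-5.0), 0]
-6.7 [np.float64(-2.23), np.float64(-6.44), 0]
end [ 45.7 -20.2]
-7.0 [np.float64(0.8), np.float64(-1.26), 0]
-7.3 [np.float64(1.94), np.float64(-2.23), 0]
-7.6 [np.float64(3.32), np.float64(-2.82), 0]
-7.9 [np.float64(4.8), np.float64(-2.97), 0]
-8.2 [np.float64(6.27), np.float64(-2.68), 0]
end [-17. -47.]
```

Request:
move_arm([
  [[1.12,-0.99,0],[0,0,0]],
  [[2.48,-1.6,0],[0,0,0]],
  [[3.97,-1.78,0],[0,0,0]],
  [[5.44,-1.51,0],[0,0,0]],
  [[6.76,-0.82,0],[0,0,0]],
])

```text
time_s: 12.62
tcp_pos: [0.6374, 0.1096, 0.2861]
eef_rot: [-179.9, 0.1, -78.8]
contact_force: [-3.4, 7.5, 4.5]
gripper_width: 0.0235
gripper_force: 15.0
```

```bash
python3 -c "
from h import *
crank()"
```

```text
t 12.62 ang -2.172 rad  R 0.0505  xs -0.0285 ys -0.0416  Ftan(resist cw) 5.61 Frad -6.06 Fz 4.5 w 0.0235 gf 15.0
```

Request:
move_arm([
  [[1.06,1.05,0],[0,0,0]],
  [[1.77,2.37,0],[0,0,0]],
  [[2.05,3.83,0],[0,0,0]],
  [[1.89,5.32,0],[0,0,0]],
  [[1.3,6.69,0],[0,0,0]],
])

```text
time_s: 13.25
tcp_pos: [0.5746, 0.0822, 0.2862]
eef_rot: [-179.8, -0.1, -78.9]
contact_force: [6.0, 0.5, -1.3]
gripper_width: 0.0237
gripper_force: 15.0
```

```bash
python3 -c "
from h import *
crank()"
```

```text
t 13.25 ang 2.613 rad  R 0.0501  xs -0.0432 ys 0.0253  Ftan(resist cw) 5.52 Frad -2.50 Fz -1.3 w 0.0237 gf 15.0
```

Request:
move_arm([
  [[-0.97,1.13,0],[0,0,0]],
  [[-2.24,1.93,0],[0,0,0]],
  [[-3.68,2.32,0],[0,0,0]],
  [[-5.17,2.26,0],[0,0,0]],
  [[-6.58,1.77,0],[0,0,0]],
])

```text
time_s: 13.88
tcp_pos: [0.543, 0.1428, 0.2862]
eef_rot: [180.0, -0.1, -78.8]
contact_force: [3.3, -5.9, 0.0]
gripper_width: 0.0231
gripper_force: 15.0
```

```bash
python3 -c "
from h import *
crank()"
```

```text
t 13.88 ang 1.105 rad  R 0.0499  xs 0.0224 ys 0.0445  Ftan(resist cw) 4.79 Frad -4.74 Fz 0.0 w 0.0231 gf 15.0
```

Request:
move_arm([
  [[-1.2,-0.89,0],[0,0,0]],
  [[-2.09,-2.09,0],[0,0,0]],
  [[-2.57,-3.51,0],[0,0,0]],
  [[-2.62,-5.0,0],[0,0,0]],
  [[-2.23,-6.44,0],[0,0,0]],
])

```text
time_s: 14.5
tcp_pos: [0.602, 0.1784, 0.2861]
eef_rot: [179.9, -0.0, -78.8]
contact_force: [-6.0, -4.0, 5.6]
gripper_width: 0.0238
gripper_force: 15.0
```

```bash
python3 -c "
from h import *
crank()"
```

```text
t 14.50 ang -0.416 rad  R 0.0501  xs 0.0458 ys -0.0202  Ftan(resist cw) 5.01 Frad -5.22 Fz 5.6 w 0.0238 gf 15.0
```

Request:
move_arm([
  [[0.8,-1.26,0],[0,0,0]],
  [[1.94,-2.23,0],[0,0,0]],
  [[3.32,-2.82,0],[0,0,0]],
  [[4.8,-2.97,0],[0,0,0]],
  [[6.27,-2.68,0],[0,0,0]],
])

```text
time_s: 15.12
tcp_pos: [0.641, 0.1228, 0.2861]
eef_rot: [-179.9, 0.1, -78.8]
contact_force: [-7.0, 6.9, 5.8]
gripper_width: 0.0237
gripper_force: 15.0
```

```bash
python3 -c "
from h import *
crank()
c=np.array([-17.,-47])
for k in range(9):
    a=-8.2-.8*k; plan(a,[a-.2*i for i in range(1,5)],c); c=np.array([50*np.cos(a-.8),50*np.sin(a-.8)])
" | sed 's/np.float64//g'
```

```text
t 15.12 ang -1.898 rad  R 0.0505  xs -0.0162 ys -0.0478  Ftan(resist cw) 5.93 Frad -7.89 Fz 5.8 w 0.0237 gf 15.0
-8.4 [(0.9), (0.43), 0]
-8.6 [(1.69), (1.03), 0]
-8.8 [(2.36), (1.78), 0]
-9.0 [(2.86), (2.64), 0]
end [-45.6 -20.6]
-9.2 [(0.32), (0.95), 0]
-9.4 [(0.44), (1.94), 0]
-9.6 [(0.37), (2.93), 0]
-9.8 [(0.1), (3.89), 0]
end [-46.5  18.3]
-10.0 [(-0.46), (0.89), 0]
-10.2 [(-1.08), (1.67), 0]
-10.4 [(-1.85), (2.31), 0]
-10.6 [(-2.73), (2.78), 0]
end [-19.3  46.1]
-10.8 [(-0.96), (0.29), 0]
-11.0 [(-1.95), (0.39), 0]
-11.2 [(-2.94), (0.28), 0]
-11.4 [(-3.89), (-0.02), 0]
end [19.7 46. ]
-11.6 [(-0.87), (-0.48), 0]
-11.8 [(-1.63), (-1.13), 0]
-12.0 [(-2.25), (-1.91), 0]
-12.2 [(-2.7), (-2.81), 0]
end [46.7 17.9]
-12.4 [(-0.26), (-0.96), 0]
-12.6 [(-0.33), (-1.96), 0]
-12.8 [(-0.2), (-2.95), 0]
-13.0 [(0.13), (-3.89), 0]
end [ 45.4 -21. ]
-13.2 [(0.51), (-0.86), 0]
-13.4 [(1.18), (-1.6), 0]
-13.6 [(1.98), (-2.19), 0]
-13.8 [(2.88), (-2.62), 0]
end [ 16.5 -47.2]
-14.0 [(0.97), (-0.23), 0]
-14.2 [(1.97), (-0.27), 0]
-14.4 [(2.95), (-0.11), 0]
-14.6 [(3.89), (0.24), 0]
end [-22.3 -44.7]
-14.8 [(0.84), (0.53), 0]
-15.0 [(1.57), (1.22), 0]
-15.2 [(2.14), (2.04), 0]
-15.4 [(2.53), (2.96), 0]
end [-47.6 -15.2]
```

Request:
move_arm([
  [[0.9,0.43,0],[0,0,0]],
  [[1.69,1.03,0],[0,0,0]],
  [[2.36,1.78,0],[0,0,0]],
  [[2.86,2.64,0],[0,0,0]],
])

```text
time_s: 15.62
tcp_pos: [0.6218, 0.0897, 0.2862]
eef_rot: [-179.8, 0.1, -78.8]
contact_force: [2.5, 3.7, 1.7]
gripper_width: 0.0235
gripper_force: 15.0
```

```bash
python3 -c "
from h import *
crank(); cap('top'); cap('top'); cap('top'); cap('top'); crank()"
```

```text
t 15.62 ang -2.679 rad  R 0.0503  xs -0.0450 ys -0.0225  Ftan(resist cw) 4.25 Frad -1.34 Fz 1.7 w 0.0235 gf 15.0
t 15.82 ang -2.701 rad  R 0.0503  xs -0.0455 ys -0.0214  Ftan(resist cw) 1.81 Frad -0.52 Fz 2.9 w 0.0234 gf 15.0
```

Request:
move_arm([
  [[0.32,0.95,0],[0,0,0]],
  [[0.44,1.94,0],[0,0,0]],
  [[0.37,2.93,0],[0,0,0]],
  [[0.1,3.89,0],[0,0,0]],
])

```text
time_s: 16.32
tcp_pos: [0.5835, 0.08, 0.2862]
eef_rot: [-179.9, -0.1, -78.8]
contact_force: [5.4, 0.7, 0.2]
gripper_width: 0.0232
gripper_force: 15.0
```

```bash
python3 -c "
from h import *
crank(); cap('top'); cap('top'); cap('top'); cap('top'); crank()"
```

```text
t 16.32 ang 2.795 rad  R 0.0501  xs -0.0471 ys 0.0170  Ftan(resist cw) 5.22 Frad -1.49 Fz 0.2 w 0.0232 gf 15.0
t 16.52 ang 2.774 rad  R 0.0501  xs -0.0468 ys 0.0180  Ftan(resist cw) -1.19 Frad -1.16 Fz 4.4 w 0.0231 gf 15.0
```

Request:
move_arm([
  [[-0.46,0.89,0],[0,0,0]],
  [[-1.08,1.67,0],[0,0,0]],
  [[-1.85,2.31,0],[0,0,0]],
  [[-2.73,2.78,0],[0,0,0]],
])

```text
time_s: 17.02
tcp_pos: [0.5502, 0.1007, 0.2862]
eef_rot: [-180.0, -0.1, -78.9]
contact_force: [3.7, -2.9, 0.9]
gripper_width: 0.0237
gripper_force: 15.0
```

```bash
python3 -c "
from h import *
crank(); cap('top'); cap('top'); cap('top'); cap('top'); crank()"
```

```text
t 17.02 ang 1.990 rad  R 0.0499  xs -0.0203 ys 0.0456  Ftan(resist cw) 4.47 Frad -1.38 Fz 0.9 w 0.0237 gf 15.0
t 17.23 ang 1.973 rad  R 0.0498  xs -0.0195 ys 0.0459  Ftan(resist cw) -1.24 Frad 1.03 Fz 5.5 w 0.0237 gf 15.0
```

Request:
move_arm([
  [[-0.96,0.29,0],[0,0,0]],
  [[-1.95,0.39,0],[0,0,0]],
  [[-2.94,0.28,0],[0,0,0]],
  [[-3.89,-0.02,0],[0,0,0]],
])

```text
time_s: 17.73
tcp_pos: [0.542, 0.1385, 0.2861]
eef_rot: [179.9, -0.1, -78.9]
contact_force: [0.3, -5.2, 5.1]
gripper_width: 0.0236
gripper_force: 15.0
```

```bash
python3 -c "
from h import *
crank(); cap('top'); cap('top'); cap('top'); cap('top'); crank()"
```

```text
t 17.73 ang 1.195 rad  R 0.0498  xs 0.0183 ys 0.0463  Ftan(resist cw) 5.09 Frad -1.24 Fz 5.1 w 0.0236 gf 15.0
t 17.93 ang 1.175 rad  R 0.0498  xs 0.0192 ys 0.0459  Ftan(resist cw) 1.38 Frad 1.91 Fz 6.4 w 0.0235 gf 15.0
```

Request:
move_arm([
  [[-0.87,-0.48,0],[0,0,0]],
  [[-1.63,-1.13,0],[0,0,0]],
  [[-2.25,-1.91,0],[0,0,0]],
  [[-2.7,-2.81,0],[0,0,0]],
])

```text
time_s: 18.42
tcp_pos: [0.5638, 0.1713, 0.2861]
eef_rot: [179.9, -0.0, -78.8]
contact_force: [-5.3, -2.8, 8.9]
gripper_width: 0.0236
gripper_force: 15.0
```

```bash
python3 -c "
from h import *
crank(); cap('top'); cap('top'); cap('top'); cap('top'); crank()"
```

```text
t 18.43 ang 0.382 rad  R 0.0498  xs 0.0462 ys 0.0186  Ftan(resist cw) 6.00 Frad 0.58 Fz 8.9 w 0.0236 gf 15.0
t 18.62 ang 0.357 rad  R 0.0498  xs 0.0466 ys 0.0174  Ftan(resist cw) 1.30 Frad 1.73 Fz 6.2 w 0.0238 gf 15.0
```

Request:
move_arm([
  [[-0.26,-0.96,0],[0,0,0]],
  [[-0.33,-1.96,0],[0,0,0]],
  [[-0.2,-2.95,0],[0,0,0]],
  [[0.13,-3.89,0],[0,0,0]],
])

```text
time_s: 19.12
tcp_pos: [0.6024, 0.1782, 0.2861]
eef_rot: [179.9, 0.0, -78.8]
contact_force: [-7.3, 1.6, 9.6]
gripper_width: 0.0237
gripper_force: 15.0
```

```bash
python3 - <<'E' | sed 's/np.float64//g'
from h import *
crank(); [cap('side') for _ in range(4)]; crank()
c=cap('side');cv2.imwrite('pics/s5.png',cv2.resize(c['image'][150:290,240:380],(600,600)))
E
```

```text
t 19.12 ang -0.426 rad  R 0.0500  xs 0.0456 ys -0.0207  Ftan(resist cw) 7.50 Frad -0.14 Fz 9.6 w 0.0237 gf 15.0
t 19.32 ang -0.446 rad  R 0.0500  xs 0.0451 ys -0.0216  Ftan(resist cw) 1.58 Frad -0.82 Fz 6.1 w 0.0237 gf 15.0
```

View pics/s5.png

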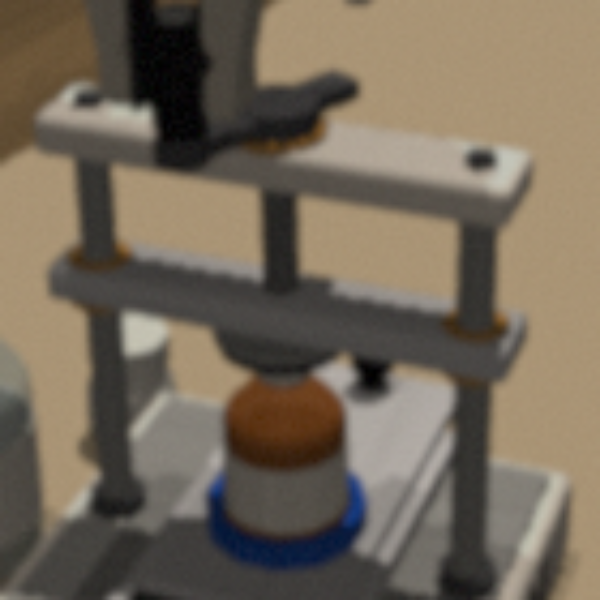

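The pad is at or near the cap (crop 280,375). The moving force rose 5.1 → 6.0 → 7.5, so contact seems to have begun. I'll take smaller steps now.

Request:
move_arm([
  [[0.51,-0.86,0],[0,0,0]],
  [[1.18,-1.6,0],[0,0,0]],
])

```text
time_s: 19.62
tcp_pos: [0.6203, 0.1702, 0.2861]
eef_rot: [179.9, 0.1, -78.8]
contact_force: [-7.0, 3.2, 9.0]
gripper_width: 0.0237
gripper_force: 15.0
```

```bash
python3 - <<'E' | sed 's/np.float64//g'
from h import *
crank(); c=[cap('side') for _ in range(8)][0]; crank()
K=np.array(c["intrinsics"]);T=np.array(c["camera_from_world"])
def pr(p):
    q=T[:3,:3]@p+T[:3,3]; u=K@[q[0],-q[1],-q[2]]; return (u[:2]/u[2])
for z in (.157,.160,.165):
  for rad in (.018,.022,.025):
    P=np.array([pr(np.array([AX[0]+rad*np.cos(t),AX[1]+rad*np.sin(t),z])) for t in np.linspace(0,6.28,60)])
    print(z,rad,"cols",P[:,0].min().round(1),P[:,0].max().round(1),"bottom row",P[:,1].max().round(1))
E
```

```text
t 19.62 ang -0.819 rad  R 0.0501  xs 0.0342 ys -0.0366  Ftan(resist cw) 7.54 Frad -1.46 Fz 9.0 w 0.0237 gf 15.0
t 20.02 ang -0.839 rad  R 0.0501  xs 0.0335 ys -0.0373  Ftan(resist cw) 2.29 Frad -0.02 Fz 6.6 w 0.0235 gf 15.0
0.157 0.018 cols 295.6 315.2 bottom row 234.9
0.157 0.022 cols 293.4 317.4 bottom row 236.2
0.157 0.025 cols 291.8 319.0 bottom row 237.1
0.16 0.018 cols 295.6 315.2 bottom row 233.5
0.16 0.022 cols 293.4 317.4 bottom row 234.7
0.16 0.025 cols 291.7 319.0 bottom row 235.7
0.165 0.018 cols 295.5 315.2 bottom row 231.2
0.165 0.022 cols 293.3 317.3 bottom row 232.4
0.165 0.025 cols 291.7 319.0 bottom row 233.3
```

Request:
move_arm([
  [[0.38,-0.31,0],[0,0,0]],
  [[0.8,-0.59,0],[0,0,0]],
])

```text
time_s: 20.27
tcp_pos: [0.6276, 0.1638, 0.2861]
eef_rot: [179.9, 0.1, -78.8]
contact_force: [-6.4, 4.4, 7.7]
gripper_width: 0.0237
gripper_force: 15.0
```

Run:
```python
from h import *
crank()
for k in range(4):
    [cap('side') for _ in range(5)]; crank()
```

```text
t 20.27 ang -1.013 rad  R 0.0501  xs 0.0265 ys -0.0425  Ftan(resist cw) 7.55 Frad -1.69 Fz 7.7 w 0.0237 gf 15.0
t 20.52 ang -1.023 rad  R 0.0501  xs 0.0261 ys -0.0428  Ftan(resist cw) 5.53 Frad -0.04 Fz 7.7 w 0.0236 gf 15.0
t 20.77 ang -1.023 rad  R 0.0501  xs 0.0261 ys -0.0428  Ftan(resist cw) 5.33 Frad 0.36 Fz 7.5 w 0.0236 gf 15.0
t 21.02 ang -1.023 rad  R 0.0501  xs 0.0261 ys -0.0428  Ftan(resist cw) 4.31 Frad -1.36 Fz 8.0 w 0.0234 gf 15.0
t 21.27 ang -1.023 rad  R 0.0501  xs 0.0261 ys -0.0428  Ftan(resist cw) 5.02 Frad -2.41 Fz 7.4 w 0.0235 gf 15.0
```

Short pauses leave some friction in the reading. I'll feel the difference by turning back 0.4 rad and then forward again: the mean of the two moving forces is the clamp's share.

Request:
move_arm([
  [[-0.38,0.31,0],[0,0,0]],
  [[-0.8,0.59,0],[0,0,0]],
  [[-1.15,0.95,0],[0,0,0]],
])

```text
time_s: 21.65
tcp_pos: [0.6173, 0.1721, 0.2862]
eef_rot: [-179.9, -0.0, -78.8]
contact_force: [2.2, -0.6, 4.3]
gripper_width: 0.0237
gripper_force: 15.0
```

```bash
python3 -c "
from h import *
crank()"
```

```text
t 21.65 ang -0.749 rad  R 0.0501  xs 0.0367 ys -0.0341  Ftan(resist cw) -2.17 Frad 0.66 Fz 4.3 w 0.0237 gf 15.0
```

Request:
move_arm([
  [[-0.32,0.38,0],[0,0,0]],
])

```text
time_s: 21.78
tcp_pos: [0.613, 0.1745, 0.2861]
eef_rot: [-179.9, -0.0, -78.8]
contact_force: [2.5, -1.3, 5.3]
gripper_width: 0.0238
gripper_force: 15.0
```

```bash
python3 -c "
from h import *
crank()"
```

```text
t 21.77 ang -0.649 rad  R 0.0501  xs 0.0399 ys -0.0303  Ftan(resist cw) -2.78 Frad -0.07 Fz 5.3 w 0.0238 gf 15.0
```

Request:
move_arm([
  [[0.32,-0.38,0],[0,0,0]],
  [[0.67,-0.74,0],[0,0,0]],
])

```text
time_s: 22.02
tcp_pos: [0.6198, 0.1705, 0.286]
eef_rot: [179.9, 0.1, -78.8]
contact_force: [-7.2, 3.9, 9.2]
gripper_width: 0.0237
gripper_force: 15.0
```

```bash
python3 -c "
from h import *
crank()"
```

```text
t 22.02 ang -0.808 rad  R 0.0501  xs 0.0346 ys -0.0362  Ftan(resist cw) 8.14 Frad -0.89 Fz 9.2 w 0.0237 gf 15.0
```

Request:
move_arm([
  [[0.42,-0.28,0],[0,0,0]],
])

```text
time_s: 22.15
tcp_pos: [0.6237, 0.1674, 0.2861]
eef_rot: [180.0, 0.1, -78.8]
contact_force: [-5.1, 7.8, 8.4]
gripper_width: 0.0236
gripper_force: 15.0
```

```bash
python3 -c "
from h import *
crank()"
```

```text
t 22.15 ang -0.908 rad  R 0.0500  xs 0.0308 ys -0.0395  Ftan(resist cw) 8.91 Frad 2.56 Fz 8.4 w 0.0236 gf 15.0
```

Request:
move_arm([
  [[0.38,-0.31,0],[0,0,0]],
])

```text
time_s: 22.28
tcp_pos: [0.6273, 0.1641, 0.2861]
eef_rot: [179.9, 0.1, -78.8]
contact_force: [-6.5, 5.5, 9.5]
gripper_width: 0.0235
gripper_force: 15.0
```

```bash
python3 -c "
from h import *
crank()"
```

```text
t 22.27 ang -1.005 rad  R 0.0501  xs 0.0269 ys -0.0423  Ftan(resist cw) 8.50 Frad -0.89 Fz 9.5 w 0.0235 gf 15.0
```

The clamp share is about (8.3 − 2.5)/2 ≈ 3 N, roughly 60 N on the bottle, which is mid-range for snug. Releasing and withdrawing.

Request:
move_arm([
  [[0,0,0],[0,0,0]],
  [[0,0,0],[0,0,0]],
  [[0,0,0],[0,0,0]],
  [[0,0,0],[0,0,0]],
])

```text
time_s: 22.78
tcp_pos: [0.6276, 0.1637, 0.2861]
eef_rot: [180.0, 0.1, -78.8]
contact_force: [-4.5, 4.1, 7.9]
gripper_width: 0.0235
gripper_force: 15.0
```

Request:
move_arm([
  [[0,0,0],[0,0,0]],
  [[0,0,0],[0,0,0]],
  [[0,0,0],[0,0,0]],
  [[0,0,0],[0,0,0]],
  [[0,0,0],[0,0,0]],
], jaw=4.2)

```text
time_s: 23.4
tcp_pos: [0.6284, 0.1627, 0.2856]
eef_rot: [180.0, -0.0, -78.8]
contact_force: [0.3, 0.7, -0.7]
gripper_width: 0.042
gripper_force: 0.0
```

Request:
move_arm([
  [[0,0,-1],[0,0,0]],
  [[0,0,-3],[0,0,0]],
  [[0,0,-6],[0,0,0]],
  [[0,0,-10],[0,0,0]],
  [[0,0,-12],[0,0,0]],
])

```text
time_s: 24.02
tcp_pos: [0.6289, 0.1627, 0.4094]
eef_rot: [-179.8, 0.0, -78.8]
contact_force: [-0.5, 0.1, -1.3]
gripper_width: 0.0419
gripper_force: 0.0
```

Run:
```python
from h import *
crank(); [cap('side') for _ in range(5)]
c=cap('side');cv2.imwrite('pics/s6.png',c['image'])
```

```text
t 24.02 ang -1.047 rad  R 0.0504  xs 0.0252 ys -0.0436  Ftan(resist cw) 0.38 Frad -0.36 Fz -1.3 w 0.0419 gf 0.0
```

View pics/s6.png

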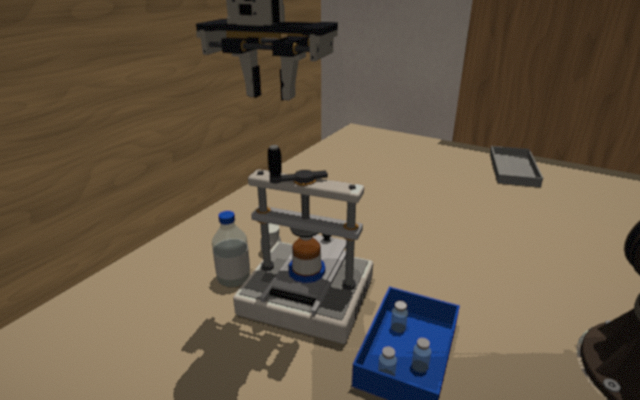

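The bottle stands clamped under the pad at (306,250), the grip is at (274,160), the hand is clear, and the neighbouring things haven't moved. Handing in.

```bash
python3 -c "
from h import *
print(r.close_job())"
```

```text
the job is handed in; nothing more can be done
None
```

I pushed the tray home to its stop and wound the pad down until the clamp's share felt about 3 N above free turning, roughly 60 N on the bottle by feel. I then withdrew the hand and handed the job in at about 24 s; no verdict came back.

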